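Load a cell into the spring holder of a battery tester

ROBOT

A 6-joint arm with a two-finger parallel gripper is mounted at the origin on a cart in front of the work surface, level with it; the furniture and walls round the work are solid. World frame = base frame: x ahead of the robot, y to its left, z up, the work surface at z = 0. Lengths are in m, angles in degrees, forces in N, time in s.
With the tool pointing down it reaches from about 0.275 to 1 m from the base axis. Payload 8.4 kg.
Tool frame: the origin (TCP) lies at the very end of the fingers, on their centre line; the grasp point (between the pads) lies 19 mm behind it; z points along the fingers, y is the line along which they close (so a half turn about z gives the same grasp; the last joint's range is limited). The gripper opens to 85 mm and grips with 20 to 120 N. Pads are 22 mm wide; open, the fingers measure 114 mm over their backs; the gripper's body (76 mm by 85 mm) begins 54 mm behind the grasp point. The pads swing forward as they close: fully open they stand 13 mm farther back than shut.
Start: joints at [-63.736, 20.225, 93.587, -0, 66.188, -0.138], TCP at [0.278, -0.56, 0.231] pointing down, gripper open.
Joint ranges: [-150.9, 150.9], [-52.94, 120.26], [3.33, 152.33], [-74.26, 254.26], [0, 154.13], [-172.89, 172.89]. Speed limits (degrees/s): [127.2, 127.2, 159.86, 180, 180, 180].

INTERFACE

Orientations are given as [roll, pitch, yaw] about the fixed x, y, z axes, in that order (R = Rz(yaw) Ry(pitch) Rx(roll)).
In Python, from cell import env gives the robot as it stands.
- The arm moves only by the tool move_arm, never from a script. Its argument "increments" is one flat list of numbers, 7 for each row, row after row: the shift along the world's x, y, z in units of 30 mm (1.0 is 30 mm), then the turn, a rotation vector about the world's x, y, z in units of 5 degrees (1.0 is 5 degrees), then the finger opening in mm, from 0 to 85.4. A call has exactly 10 rows; each row shifts and turns the commanded pose from where the row before left it; what a row does not reach is not made up. A row lasts 1/8 s, in which the tool goes at most 62.5 mm and 10.7 degrees, less where a joint would pass 70% of its speed; a pose out of reach is approached as far as the arm can. A call is refused whole if a number of a shift passes 1 or a number of a turn 1, either way. A call with a gripper value outside its range is refused whole. The fingers move at their own pace and stop on an object; "squeeze" is the grip in N (left out, the last holds). Time passes only in rows, so rows that do not move let the fingers close, or fill a call up. It gives the time, the measured TCP pose, the force, the opening and the grip force at its end, in the units of the state.
- env.sense(): the state, without advancing time (a new reading comes with each control period).
- env.snapshot(name): name is "scene" or "top" or "wrist"; returns the picture (480x640x3 uint8, red, green, blue); there is no depth.
- env.camera_params(name): a dict with "fov_y" (degrees; the focal length in pixels is half the picture's height over the tangent of half this angle, whatever the lens; pixels are square), "cx", "cy" (the principal point, pixels), "R" (3x3) and "t" (3): a world point X has camera coordinates R X + t. Camera axes: x right, y down, z forward; pixel columns grow to the right and rows downward; lengths in m; the calibration is good to about 2 mm. A picture is of the moment at which its call begins: read the wrist's pose just before it. camera_params takes no time and is no camera call; for the wrist camera it gives the pose at the moment of the call.
- env.hand_in(): hands the job in; it is judged then, once.
The state is a dict: "time": time; "joint_positions": joint angles; "joint_velocities": joint speeds; "effort": joint torques, N m; "position": TCP position; "tcp_rot": TCP orientation; "wrist_force": force on the tool from outside, world axes, zero at the start; "wrist_torque": the same for the moment, N m; "gripper_width": finger opening in m; "gripper_force": force on a finger pad.
Only numpy, scipy, OpenCV 4.12 (cv2) and the standard library are available. Lean on these libraries where they do the work, as an engineer would, in place of code of your own. Each camera call takes 0.05 s, during which the arm holds its last target. There are 200 camera calls.

TASK

Check-in of a fresh cell: pick up the blue cell and load it into the holder of the battery tester, flat end first, held slanting with the button end up, so that the flat end goes under the hood and pushes the spring contact back. Then press the button end down until it snaps under the red catch and the cell lies level, held between spring and contact, and let go. Press only as hard as the spring asks - neither the spring contact nor the holder may be forced - and leave the green cells and the other tools where they are.

Things in the scene. Friction and masses are not known exactly. Their poses are not given: they have to be found in the camera images.
- blue_cell: Blue cylindrical cell, 65 mm long, 17 mm wide at the fingers, 18 mm high, 30 to 65 g, lying on the mat (top at z = 0.002); does not roll. Origin: underside, below the middle; x along the cell to the button end (bare metal disc), z up. End faces at x = +31.75 (button) and -33.25 mm (flat); axis 9 mm, top 18 mm up. At the start the button points towards the robot, within 0.6 rad.
- button_end (a point): Point on the blue cell: centre of its button end face, on the axis. Home, its face stands at holder x = 31.75 mm, between low cheeks (19.5 mm apart, 15 mm high, x = 22 to 36 mm). The red catch, a fixed lip, reaches over it: tip at x = 29.4 mm, underside 19 mm, top 22 mm above the bed. Pressing 8 to 15 N on the cell's top 14 to 18 mm in from this end snaps it under.
- flat_end (a point): Point on the blue cell: centre of its flat end face. In the holder's spring end two cheeks (19.5 mm apart, holder x = -43 to -21, flared to -15 mm) carry a hood, front edge at x = -29.5 mm, underside 23.5 mm, top 26 mm above the bed. A cell cannot be laid in level: tilt it 25 to 35 degrees to clear the catch, slide this end along the bed under the hood, 6 mm into the spring, then swing it down.
- tester: Battery tester, fixed: flat dark housing 172 x 118 mm, light top 23 mm high, on it a black one-cell holder. Origin: underside, middle; x along the holder from spring end (farther) to red catch (nearer the robot), within 0.35 rad of world -x; z up. The holder is clamped on a slide along x, up to 8 mm either way off the middle: not measured, see it or feel for it. Stiff; it needs 60 N to shift.
- seat (a point): Point on the tester: where the middle of the holder's bed lies if the holder stands at mid-slide (holder x = 0, height 0; axes as the tester's), 26 mm above the underside. Sides are open for the fingers at holder x = -15 to 22 mm. Spring contact: steel dome 10 mm across, 9 mm above the bed, tip at holder x = -28.75 mm when free; 2.3 N at first touch, 0.9 N more per mm, damped, stop at 8 mm.
- green_cell_1: A green cell, same size as the blue one, lying on the mat: a bystander. Origin as for the blue cell.
- green_cell_2: The other green cell, same size, a bystander. Origin as for the blue cell.
- scope: Handheld scope with a white display and a black handle, 279 x 83 x 34 mm, lying on the mat behind the cells: a bystander. Origin: underside, middle.
- cutter: Side cutter with red handles, 129 x 42 x 12 mm, on the left of the mat: a bystander. Origin: underside, middle.
- meter: Yellow multimeter, 128 x 66 x 41 mm, to the right of the tester: a bystander. Origin: underside, middle.
- driver: Red screwdriver, 154 x 13 x 12 mm, behind the tester: a bystander. Origin: underside, middle.
- tape: Roll of blue tape, 90 mm across, 24 mm high, behind the multimeter: a bystander. Origin: underside, middle.

How it is judged (in metres and radians):
On the way:
1. the flat end is under the hood and pushes on the spring contact while the button end is still raised (z of button_end in the frame of seat above 0.017 m and z of flat_end in the frame of seat below 0.015 m and x of flat_end in the frame of seat between -0.046 and -0.021 m and y of flat_end in the frame of seat between -0.003 and 0.003 m and contact force between tester and blue_cell above 3 N), for 0.1 s.
At the end, for the whole second after the job is handed in: the blue cell lies level in the holder, released and at rest, clamped by the spring with its button end under the catch: both end faces' centres 9 mm above the bed (button end +0.8/-2 mm, flat end +-2 mm), within 3 mm sideways of the holder's middle line (x of button_end in the frame of seat between 0.0223 and 0.0413 m and y of button_end in the frame of seat between -0.003 and 0.003 m and z of button_end in the frame of seat between 0.007 and 0.0098 m and y of flat_end in the frame of seat between -0.003 and 0.003 m and z of flat_end in the frame of seat between 0.007 and 0.011 m and contact force between tester and blue_cell above 2 N and linear speed of blue_cell below 0.01 m/s); the robot touches nothing.
It fails at once if the holder is forced: the cell presses on the tester with over 50 N in all (spring and stop bear 12 N of this in a loaded holder) (contact force between blue_cell and tester above 50 N).
It fails at once if the spring is forced: with the button end still raised, the cell presses on the tester with over 25 N in all (spring, bed and cheeks) (contact force between blue_cell and tester above 25 N and z of button_end in the frame of seat between 0.017 and 0.06 m).
It fails at once if the fingers press on the tester itself with over 20 N (contact force between the fingers and tester above 20 N).
It fails at once if a green cell, the scope, the cutter, the multimeter, the screwdriver or the tape is moved more than 20 mm (distance of any of green_cell_1, green_cell_2, scope, cutter, meter, driver, tape from where it was at the start of the episode above 0.02 m).
It also fails if it takes over 51 s, if anything falls off the work surface, if the arm or the gripper's body presses on something with over 40 N, if the wrist force passes 120 N, or if a joint passes its speed limit or range.

## Working session

There is one attempt and no reset: what is moved stays moved. The work goes in short steps, Python scripts to look and compute and a tool call to move; the robot and the scene stay as the last step left them, time stands still between calls to the robot, and variables do not carry over. Pictures are saved under pics/ and viewed, at most 10 in all, crops included, and the job is handed in when it is done.

Besides the shell and the picture viewer there is one more tool, called after "Emit:" in YAML: its name, and indented under it one key for each argument. move_arm: Moves the arm, as the interface text tells. Its arguments: {"type":"object","properties":{"increments":{"type":"array"},"squeeze":{"type":"number"}},"required":["increments"]}

```bash
mkdir -p pics; ls; python3 - <<'E'
from cell import env
import cv2,numpy as np
s=env.sense();print(s)
for n in ["scene","top"]:
    im=env.snapshot(n);cv2.imwrite(f"pics/{n}0.png",im[:,:,::-1]);print(n,env.camera_params(n))
E
```

```text
pics
{'time': 0.0, 'joint_positions': array([-6.37351430e+01,  2.02641192e+01,  9.36303062e+01, -1.68600597e-03,
        6.61864736e+01, -1.36606778e-01]), 'joint_velocities': array([-0.01363168, -0.00061282,  0.07300839, -0.00718443,  0.01693423,
        0.05595425]), 'effort': array([ 4.17304967e-03, -6.05240965e+01, -3.42065227e+01,  4.14094284e-04,
        9.32064140e-03, -2.96736425e-05]), 'position': array([ 0.27769854, -0.55938021,  0.23053469]), 'tcp_rot': array([-1.79919098e+02,  1.34861739e-03,  2.64021465e+01]), 'wrist_force': array([-0.35051064,  0.2678506 , -0.54060176]), 'wrist_torque': array([ 0.02001704, -0.0005873 , -0.02632208]), 'gripper_force': 0.0, 'gripper_width': 0.08514184553332789}
scene {'fov_y': 49.22127722613898, 'cx': 331.61675781721976, 'cy': 236.0882891205245, 'R': array([[-0.71265316, -0.7015147 ,  0.00161014],
       [-0.53102375,  0.53795253, -0.65469141],
       [ 0.45840947, -0.46742293, -0.75589454]]), 't': array([0.45594339, 0.29937576, 1.15986333])}
top {'fov_y': 42.14764611131172, 'cx': 317.8820797492634, 'cy': 251.59564493757566, 'R': array([[-0.00179835, -0.9998481 , -0.01733603],
       [-0.99369444,  0.00373025, -0.11206   ],
       [ 0.11210765,  0.0170252 , -0.99355021]]), 't': array([0.04806639, 0.57480618, 1.23689709])}
```

View pics/top0.png

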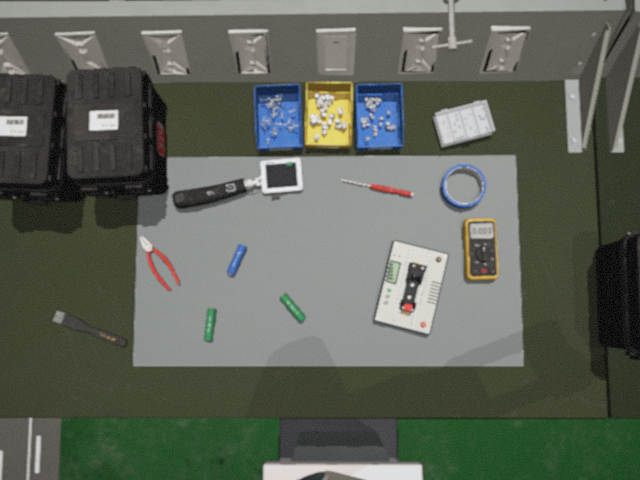

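View pics/scene0.png

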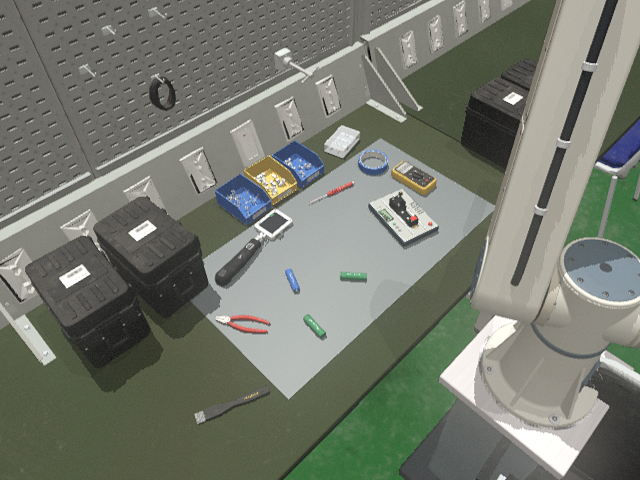

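The top view shows the blue cell from about (242,246) to (231,275), and the tester with corners near (395,241), (447,251), (427,334) and (375,321). The red catch is at (408,307).

```bash
cat > h.py <<'E'
import numpy as np,cv2
from cell import env
def K(p):
    f=240/np.tan(np.radians(p["fov_y"]/2));return f
def ray(p,uv,z):
    uv=np.atleast_2d(uv).astype(float);f=K(p)
    d=np.c_[(uv[:,0]-p["cx"])/f,(uv[:,1]-p["cy"])/f,np.ones(len(uv))]@p["R"]
    c=-p["R"].T@p["t"]
    return c+d*((np.atleast_1d(z)-c[2])/d[:,2])[:,None]
def proj(p,X):
    X=np.atleast_2d(X);c=X@p["R"].T+p["t"];return K(p)*c[:,:2]/c[:,2:]+[p["cx"],p["cy"]]
E
python3 - <<'E'
from h import *
p=env.camera_params("top")
print(ray(p,[(242,246),(231,275)],.011))
print(ray(p,[(395,241),(447,251),(427,334),(375,321),(408,307),(417,268)],[.023]*4+[.045]*2))
im=cv2.imread("pics/top0.png")
a=cv2.resize(im[235:345,365:460],None,fx=5,fy=5,interpolation=cv2.INTER_CUBIC)
b=cv2.resize(im[235:285,215:260],None,fx=7,fy=7,interpolation=cv2.INTER_CUBIC)
o=np.zeros((560,800,3),np.uint8);o[:550,:475]=a;o[:350,480:795]=b;cv2.imwrite("pics/c0.png",o)
w=env.camera_params("wrist");s=env.sense()
from scipy.spatial.transform import Rotation as R
T=R.from_euler("xyz",s["tcp_rot"],degrees=True).as_matrix()
c=-w["R"].T@w["t"];print("cam in tool",T.T@(c-s["position"]),w["R"]@T,w["fov_y"])
E
```

```text
[[0.58969522 0.20469241 0.011     ]
 [0.52931281 0.22679419 0.011     ]]
[[ 0.59733891 -0.11180303  0.023     ]
 [ 0.5762697  -0.21771177  0.023     ]
 [ 0.40786672 -0.17328618  0.023     ]
 [ 0.43412902 -0.06881749  0.023     ]
 [ 0.46172163 -0.13322693  0.045     ]
 [ 0.53967116 -0.1526509   0.045     ]]
cam in tool [ 0.07527498  0.00062126 -0.14261804] [[-1.55096462e-04  9.99999788e-01 -6.32841925e-04]
 [-9.55102941e-01 -3.35627741e-04 -2.96273959e-01]
 [-2.96274108e-01  5.58478141e-04  9.55102791e-01]] 66.87557814875518
```

View pics/c0.png

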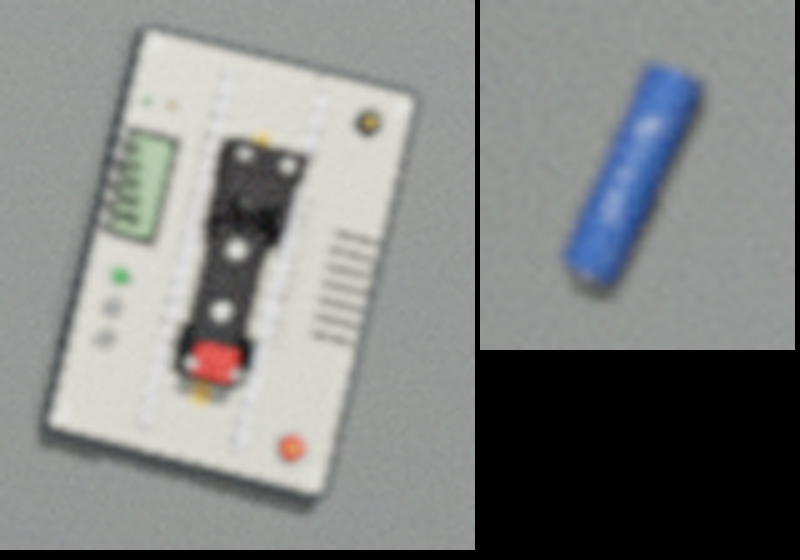

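Emit:
move_arm:
  increments: [0.5,1,-0.1,0,0,-0.6,85,0.5,1,-0.1,0,0,-0.6,85,0.5,1,-0.1,0,0,-0.6,85,0.5,1,-0.1,0,0,-0.6,85,0.5,1,-0.1,0,0,-0.6,85,0.5,1,-0.1,0,0,-0.6,85,0.5,1,-0.1,0,0,-0.6,85,0.5,1,-0.1,0,0,-0.6,85,0.5,1,-0.1,0,0,-0.6,85,0.5,1,-0.1,0,0,-0.6,85]

```text
time: 1.35
position: [0.4281, -0.2587, 0.201]
tcp_rot: [-180.0, 0.0, -3.7]
wrist_force: [-0.1, 0.9, 0.5]
gripper_width: 0.0848
gripper_force: 0.0
```

Emit:
move_arm:
  increments: [0.4,0.6,-0.1,0,0,-0.4,85,0.4,0.6,-0.1,0,0,-0.4,85,0.4,0.6,-0.1,0,0,-0.4,85,0.4,0.5,-0.1,0,0,-0.3,85,0.4,0.5,-0.1,0,0,-0.3,85,0.3,0.5,-0.1,0,0,-0.2,85,0.1,0.3,-0.1,0,0,-0.2,85,0,0.2,-0.1,0,0,-0.1,85,0,0,0,0,0,0,85,0,0,0,0,0,0,85]

```text
time: 2.6
position: [0.4998, -0.1461, 0.1774]
tcp_rot: [180.0, -0.0, -15.1]
wrist_force: [1.4, 0.2, -0.7]
gripper_width: 0.0846
gripper_force: 0.0
```

```bash
python3 - <<'E'
from h import *
import pickle
s=env.sense();p=env.camera_params("wrist");im=env.snapshot("wrist")[:,:,::-1];print(s["time"],s["position"],s["tcp_rot"])
pickle.dump((s,p),open("w1.pkl","wb"));cv2.imwrite("pics/w1.png",im)
print(proj(p,[.5,-.143,.045]))
c=proj(p,[.5,-.143,.045])[0].astype(int)
o=cv2.resize(im,(800,600),interpolation=cv2.INTER_CUBIC);cv2.imwrite("pics/w1b.png",o)
E
```

```text
2.6 [ 0.4997516  -0.14614514  0.17738153] [ 1.79992868e+02 -5.71087900e-03 -1.51018456e+01]
[[314.93797312 233.64506336]]
```

View pics/w1b.png

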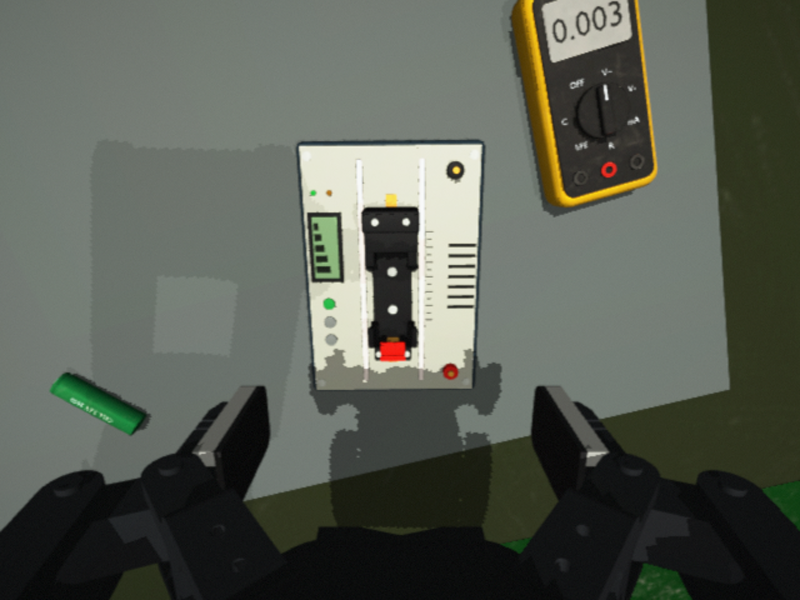

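The tester fills the picture centre: its corners are at (298,142), (484,142), (473,388) and (316,388), with the holder at x≈392, y 205 to 360. I'll enlarge it.

```bash
python3 - <<'E'
from h import *
im=cv2.imread("pics/w1.png")
a=cv2.resize(im[105:325,230:400],None,fx=2.7,fy=2.7,interpolation=cv2.INTER_CUBIC)
b=cv2.resize(im[150:295,278:348],None,fx=4,fy=4,interpolation=cv2.INTER_CUBIC)
b=cv2.convertScaleAbs(b,alpha=1.5,beta=20)
o=np.zeros((600,800,3),np.uint8);o[:a.shape[0],:a.shape[1]]=a;o[:580,480:760]=b;cv2.imwrite("pics/c1.png",o)
E
```

```text
(no output)
```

View pics/c1.png

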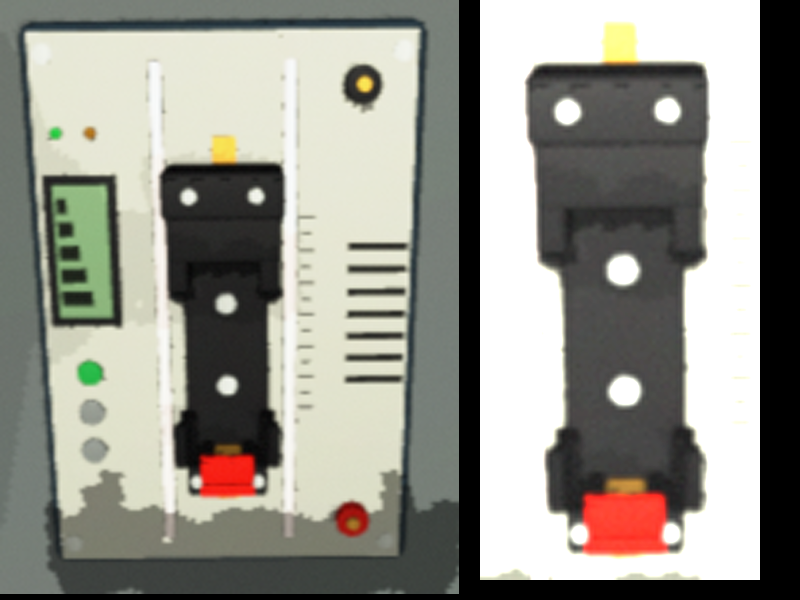

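```bash
python3 - <<'E'
from h import *
import pickle
s,p=pickle.load(open("w1.pkl","rb"))
A=lambda q:np.array(q)/2.7+[230,105]-.3
B=lambda q:(np.array(q)-[480,0])/4+[278,150]-.37
C=ray(p,A([(24,32),(421,30),(401,553),(62,556)]),.023)
print(C.round(4),"W",np.linalg.norm(C[0]-C[1]),np.linalg.norm(C[2]-C[3]),"L",np.linalg.norm(C[0]-C[3]),np.linalg.norm(C[1]-C[2]))
x=(C[3]-C[0]+C[2]-C[1])[:2];y=(C[2]-C[3]+C[1]-C[0])[:2]
print(np.degrees([np.arctan2(x[1],x[0]),np.arctan2(y[1],y[0])-np.pi/2+2*np.pi]))
th=np.arctan2(x[1],x[0]);o=C.mean(0)[:2];xh=np.array([np.cos(th),np.sin(th)]);yh=np.array([-xh[1],xh[0]])
print("origin",o,np.degrees(th))
F={"tip 29.4":((624.5,493),.048),"hood -29.5":((605,208),.052),"cheek22":((625,430),.041),"holeF":((623.5,270),.026),"holeN":((625,391),.026),"hood right":((706,100),.052),"hood left":((528,100),.052),
"lowcheekL":((548,480),.041),"lowcheekR":((704,480),.041)}
for k,(q,z) in F.items():
    P=ray(p,B(q),z)[0,:2];print(k,P.round(4),(1e3*np.array([(P-o)@xh,(P-o)@yh])).round(1))
print(ray(env.camera_params("top"),[(395,241),(447,251)],.023))
E
```

```text
[[ 0.5999 -0.1091  0.023 ]
 [ 0.5709 -0.2187  0.023 ]
 [ 0.4105 -0.1776  0.023 ]
 [ 0.4391 -0.0675  0.023 ]] W 0.11339448571523439 0.11376373779474643 L 0.16606137339826912 0.165555720421984
[165.55838254 165.28967395]
origin [ 0.50508639 -0.14321001] 165.55838254365116
tip 29.4 [ 0.4695 -0.1337] [36.8 -0.4]
hood -29.5 [ 0.5269 -0.1458] [-21.7  -2.9]
cheek22 [ 0.4801 -0.1366] [25.9 -0.2]
holeF [ 0.509 -0.144] [-3.9 -0.2]
holeN [ 0.4835 -0.1373] [22.3 -0.3]
hood right [ 0.5412 -0.1689] [-41.4  15.9]
hood left [ 0.5497 -0.1376] [-41.8 -16.5]
lowcheekL [ 0.4737 -0.1184] [ 36.5 -16.2]
lowcheekR [ 0.4654 -0.1494] [36.9 15.9]
[[ 0.59733891 -0.11180303  0.023     ]
 [ 0.5762697  -0.21771177  0.023     ]]
```

Emit:
move_arm:
  increments: [0.1,0.9,0,0,0,-0.1,85,0.1,1,0,0,0,-0.1,85,0.1,1,0,0,0,-0.1,85,0.1,1,0,0,0,-0.1,85,0.1,1,0,0,0,-0.1,85,0.1,1,0,0,0,-0.1,85,0.1,1,0,0,0,-0.1,85,0.1,1,0,0,0,-0.1,85,0.1,1,0,0,0,-0.1,85,0.1,0.9,0,0,0,-0.1,85]

```text
time: 3.9
position: [0.5302, 0.1489, 0.1775]
tcp_rot: [-180.0, -0.0, -20.1]
wrist_force: [-0.2, -0.1, 0.0]
gripper_width: 0.0852
gripper_force: 0.0
```

Emit:
move_arm:
  increments: [0.2,0.7,-0.2,0,0,0,85,0.2,0.5,-0.2,0,0,0,85,0.1,0.3,-0.2,0,0,0,85,0,0.2,-0.2,0,0,0,85,0,0.1,-0.1,0,0,0,85,0,0,-0.1,0,0,0,85,0,0,0,0,0,0,85,0,0,0,0,0,0,85,0,0,0,0,0,0,85,0,0,0,0,0,0,85]

```text
time: 5.15
position: [0.545, 0.2021, 0.1474]
tcp_rot: [-180.0, -0.0, -20.1]
wrist_force: [-0.1, 0.3, -0.5]
gripper_width: 0.0847
gripper_force: 0.0
```

```bash
python3 - <<'E'
from h import *
import pickle
s=env.sense();p=env.camera_params("wrist");im=env.snapshot("wrist")[:,:,::-1];print(s["time"],s["position"],s["tcp_rot"])
pickle.dump((s,p),open("w2.pkl","wb"));cv2.imwrite("pics/w2.png",im)
hsv=cv2.cvtColor(np.ascontiguousarray(im),cv2.COLOR_BGR2HSV)
m=cv2.inRange(hsv,(105,110,50),(125,255,255))
n,l,st,ce=cv2.connectedComponentsWithStats(m);i=1+np.argmax(st[1:,4]);print(st[i],ce[i])
x,y,w,h=st[i][:4];x0=max(x-25,0);y0=max(y-25,0);cr=im[y0:y+h+30,x0:x+w+25]
k=min(800/cr.shape[1],600/cr.shape[0]);print(x0,y0,k)
cv2.imwrite("pics/c2.png",cv2.resize(cr,None,fx=k,fy=k,interpolation=cv2.INTER_CUBIC))
E
```

```text
5.15 [0.54497451 0.20212907 0.14742614] [-1.79991948e+02 -1.06656625e-02 -2.01025164e+01]
[ 281  173   27   86 1820] [293.6467033  214.85549451]
256 148 4.25531914893617
```

View pics/c2.png

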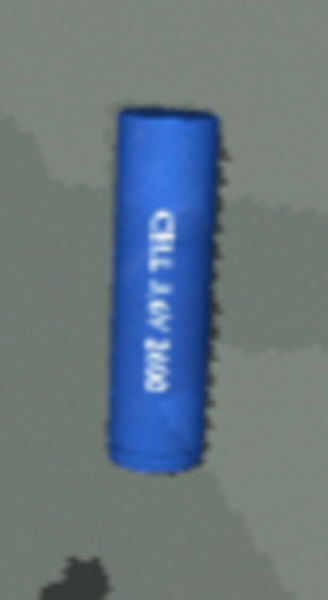

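```bash
python3 - <<'E'
from h import *
import pickle
s,p=pickle.load(open("w2.pkl","rb"))
B=lambda q:np.array(q)/4.2553+[256,148]-.4
print("cam",-p["R"].T@p["t"])
m=ray(p,B([(168.5,115),(156,463)]),.011);print(m.round(4))
a=ray(p,B([(168,122),(156,472)]),.020);b=ray(p,B([(168,107)]),.002);print(a.round(4),b.round(4),np.linalg.norm(a[0]-a[1]))
d=(m[1]-m[0])[:2];th=np.degrees(np.arctan2(d[1],d[0]));print(th)
e=ray(p,B([(119,200),(216,200)]),.011);print(np.linalg.norm(e[0]-e[1]))
E
```

```text
cam [0.61593177 0.17553786 0.29005761]
[[0.5933 0.2036 0.011 ]
 [0.533  0.2297 0.011 ]]
[[0.5929 0.2032 0.02  ]
 [0.534  0.2286 0.02  ]] [[0.5939 0.2041 0.002 ]] 0.06415766928667097
156.6510487635964
0.01757387253367764
```

The crop shows the flat end at (168,115) and the button end at (156,463). The cell measures 64 x 17.6 mm and points at 156.7°. The holder stands about +7.5 mm along its slide.

Emit:
move_arm:
  increments: [0.1,0.1,-0.6,0,0,-0.15,50,0.1,0.1,-0.7,0,0,-0.15,50,0.1,0.1,-0.7,0,0,-0.15,50,0.08,0.1,-0.7,0,0,-0.1,50,0,0.1,-0.7,0,0,-0.1,50,0,0.07,-0.6,0,0,0,50,0,0,-0.4,0,0,0,50,0,0,-0.25,0,0,0,50,0,0,-0.1,0,0,0,50,0,0,0,0,0,0,50]
  squeeze: 40

```text
time: 6.45
position: [0.5565, 0.2193, 0.005]
tcp_rot: [-180.0, -0.0, -23.4]
wrist_force: [0.3, 0.0, 0.2]
gripper_width: 0.0501
gripper_force: 0.0
```

Emit:
move_arm:
  increments: [0,0,0,0,0,0,10,0,0,0,0,0,0,10,0,0,0,0,0,0,10,0,0,0,0,0,0,10,0,0,0,0,0,0,10,0,0,0,0,0,0,10,0,0,0,0,0,0,10,0,0,0,0,0,0,10,0,0,0.1,0,0,0,10,0,0,0.2,0,0,0,10]

```text
time: 7.7
position: [0.5559, 0.2191, 0.0137]
tcp_rot: [180.0, 0.0, -23.4]
wrist_force: [0.1, 0.8, -0.5]
gripper_width: 0.0155
gripper_force: 39.4
```

Emit:
move_arm:
  increments: [0,0,1,0,0,0.2,10,0,0,1,0,0,0.2,10,-0.25,-0.5,0.5,0,0,0.2,10,-0.25,-1,0,0,0,0.2,10,-0.25,-1,0,0,0,0.2,10,-0.25,-1,0,0,0,0.2,10,-0.25,-1,0,0,0,0.2,10,-0.25,-1,0,0,0,0.2,10,-0.25,-1,0,0,0,0.18,10,-0.25,-1,0,0,0,0,10]

```text
time: 8.95
position: [0.4946, -0.0073, 0.0884]
tcp_rot: [180.0, 0.1, -14.4]
wrist_force: [0.8, 0.1, -0.5]
gripper_width: 0.0156
gripper_force: 39.3
```

Emit:
move_arm:
  increments: [-0.1,-1,0.1,0.2,0.8,0,10,-0.1,-1,0.1,0.2,0.8,0,10,-0.1,-0.9,0.1,0.2,0.8,0,10,-0.1,-0.7,0.1,0.2,0.8,0,10,-0.1,-0.5,0,0.2,0.8,0,10,0,-0.2,0,0.2,0.8,0,10,0,0,0,0.2,0.8,0,10,0,0,0,0.2,0.6,0,10,0,0,0,0,0,0,10,0,0,0,0,0,0,10]

```text
time: 10.2
position: [0.4806, -0.1348, 0.1007]
tcp_rot: [-180.0, 32.0, -14.4]
wrist_force: [-0.0, -0.5, -0.9]
gripper_width: 0.0156
gripper_force: 39.3
```

```bash
cat >> h.py <<'E'
from scipy.spatial.transform import Rotation as R
O=np.array([.4979,-.14105,.026]);th=np.radians(165.55)
xh=np.array([np.cos(th),np.sin(th),0]);yh=np.array([-xh[1],xh[0],0]);zh=np.array([0,0,1.])
GX,GZ=7.,-6.   # TCP in cell axis frame (mm)
def target(fx,fz,deg):
    a=np.radians(deg);c=np.cos(a)*xh+np.sin(a)*zh;n=-np.sin(a)*xh+np.cos(a)*zh
    return O+1e-3*(fx*xh+fz*zh+(33.25+GX)*c+GZ*n)
def rot(deg): return R.from_rotvec(-np.radians(deg)*yh)*R.from_euler("xyz",[180,0,165.55-180],degrees=True)
def now(s=None):
    s=s or env.sense();r=R.from_euler("xyz",s["tcp_rot"],degrees=True)
    c=-r.as_matrix()[:,0];n=-r.as_matrix()[:,2]
    f=s["position"]-1e-3*((33.25+GX)*c+GZ*n);b=f+.065*c
    H=np.array([xh,yh,zh])
    return dict(t=s["time"],flat=(H@(f-O)*1e3).round(2),button=(H@(b-O)*1e3).round(2),tilt=np.degrees(np.arcsin(c[2])).round(2),F=(H@s["wrist_force"]).round(1),rv=np.degrees((rot(np.degrees(np.arcsin(c[2])))*r.inv()).as_rotvec()).round(2)),s,r
def step(fx,fz,deg):
    d,s,r=now();print(d)
    return "shift",((target(fx,fz,deg)-s["position"])/.03).round(3),"turn",(np.degrees((rot(deg)*r.inv()).as_rotvec())/5).round(2)
E
python3 - <<'E'
from h import *
import pickle
s=env.sense();p=env.camera_params("wrist");im=env.snapshot("wrist")[:,:,::-1]
print(step(-20,8,32));pickle.dump((s,p),open("w3.pkl","wb"));cv2.imwrite("pics/w3.png",im)
d,_,r=now(s)
print(proj(p,[O+1e-3*(-29.5*xh+26*zh),O+1e-3*(-15*xh)]))
o=cv2.resize(im[60:360,120:520],None,fx=2,fy=2,interpolation=cv2.INTER_CUBIC);cv2.imwrite("pics/c3.png",cv2.convertScaleAbs(o,alpha=1.4,beta=15))
E
```

```text
{'t': 10.25, 'flat': array([-19.09,  -1.85,  58.66]), 'button': array([36.04, -1.78, 93.09]), 'tilt': np.float64(31.98), 'F': array([ 0.8,  1. , -0.5]), 'rv': array([-0.03,  0.01, -0.05])}
('shift', array([ 0.014, -0.066, -1.688]), 'turn', array([-0.  ,  0.01, -0.01]))
[[322.49640158 154.84272615]
 [322.07468042 148.22150016]]
```

View pics/c3.png

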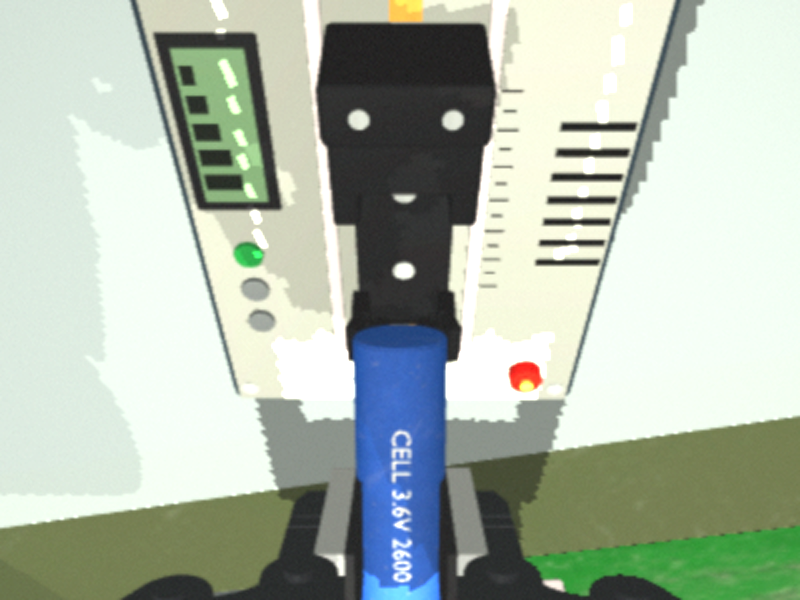

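```bash
python3 - <<'E'
from h import *
import pickle
s,p=pickle.load(open("w3.pkl","rb"));d,_,r=now(s)
H=np.array([xh,yh,zh])
B=lambda q:np.array(q)/2+[120,60]-.25
f=O+H.T@(d["flat"]/1e3)
n=-r.as_matrix()[:,2]
print("pred flat c, top, bottom px",proj(p,[f,f+.009*n,f-.009*n]),"meas c,top,bot",B([(400.5,340),(400.5,352),(401,327)]))
for q,z in [((403,270),.026),((404.5,197),.026),((405.5,120),.052),((405,225),.052),((405.5,325),.041)]:
    P=ray(p,B(q),z)[0];print(q,(H@(P-O)*1e3).round(2))
# lateral of cell at flat via its depth
y=yh; c=p["R"]@f+p["t"]; print("depth",c)
E
```

```text
pred flat c, top, bottom px [[318.26442756 227.38065133]
 [318.16888529 233.58268443]
 [318.34899428 221.89108499]] meas c,top,bot [[320.   229.75]
 [320.   235.75]
 [320.25 223.25]]
(403, 270) [15.84 -0.31 -0.  ]
(404.5, 197) [-8.96 -0.01 -0.  ]
(405.5, 120) [-45.82  -0.09  26.  ]
(405, 225) [-20.3   -0.06  26.  ]
(405.5, 325) [22.7   0.36 15.  ]
depth [-0.00067313 -0.00658008  0.14108349]
```

The cell's flat end is at (400,340) in the crop and the holder's middle line runs at x≈404 to 405. The cell has to shift about 1.2 mm along +y of the holder.

```bash
sed -i 's/^O=.*/O=np.array([.49807,-.14037,.026])/;' h.py; python3 -c "
from h import *
print(step(-20,10,32))"
```

```text
Traceback (most recent call last):
  File "h.py", line 14, in <module>
    xh=np.array([np.cos(th),np.sin(th),0]);yh=np.array([-xh[1],xh[0],0]);zh=np.array([0,0,1.])
                        ^^
NameError: name 'th' is not defined
```

```bash
sed -i 's/^O=.*/&;th=np.radians(165.55)/' h.py; python3 -c "
from h import *
print(step(-20,10,32))"
```

```text
{'t': 10.25, 'flat': array([-19.1 ,  -1.15,  58.66]), 'button': array([36.04, -1.08, 93.09]), 'tilt': np.float64(31.98), 'F': array([ 0.8,  1. , -0.5]), 'rv': array([-0.03,  0.01, -0.05])}
('shift', array([ 0.02 , -0.043, -1.622]), 'turn', array([-0.  ,  0.01, -0.01]))
```

Emit:
move_arm:
  increments: [0.02,-0.04,-0.3,0,0,0,10,0,0,-0.3,0,0,0,10,0,0,-0.3,0,0,0,10,0,0,-0.3,0,0,0,10,0,0,-0.2,0,0,0,10,0,0,-0.15,0,0,0,10,0,0,-0.07,0,0,0,10,0,0,0,0,0,0,10,0,0,0,0,0,0,10,0,0,0,0,0,0,10]

```text
time: 11.5
position: [0.4821, -0.136, 0.0523]
tcp_rot: [-180.0, 32.0, -14.4]
wrist_force: [0.2, 0.2, -0.7]
gripper_width: 0.0159
gripper_force: 39.4
```

```bash
python3 - <<'E'
from h import *
import pickle
s=env.sense();p=env.camera_params("wrist");im=env.snapshot("wrist")[:,:,::-1]
print(step(-20,7.8,32));pickle.dump((s,p),open("w4.pkl","wb"));cv2.imwrite("pics/w4.png",im)
o=cv2.resize(im[100:300,200:440],None,fx=3,fy=3,interpolation=cv2.INTER_CUBIC);cv2.imwrite("pics/c4.png",cv2.convertScaleAbs(o,alpha=1.6,beta=25))
E
```

```text
{'t': 11.55, 'flat': array([-20.66,  -0.33,  10.09]), 'button': array([34.47, -0.26, 44.53]), 'tilt': np.float64(32.0), 'F': array([-0.2,  0.2, -0.7]), 'rv': array([-0.02,  0.01, -0.06])}
('shift', array([-0.024, -0.004, -0.076]), 'turn', array([-0.  ,  0.  , -0.01]))
```

View pics/c4.png

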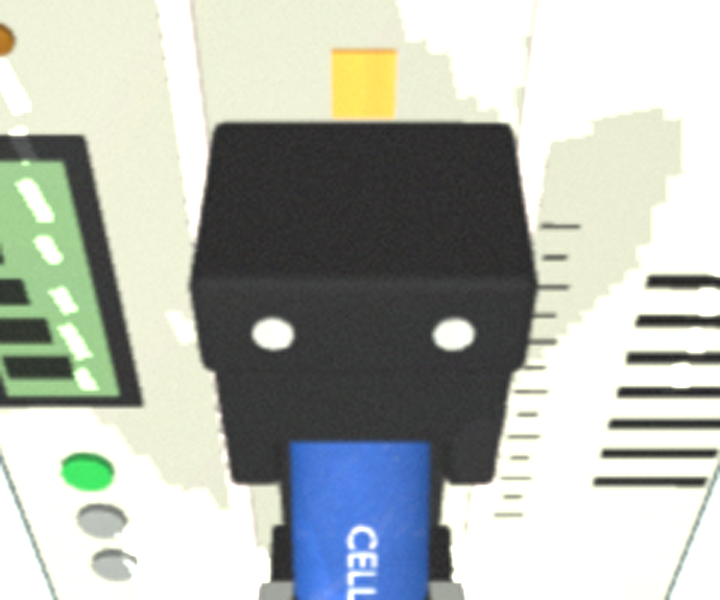

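The cell's middle is at x≈360 in the crop, and the holder's (bolts, hood edges and cheeks) at 364. It needs another 0.4 mm along +y.

Emit:
move_arm:
  increments: [-0.003,-0.013,0,0,0,0,10,0,0,-0.02,0,0,0,10,0,0,-0.02,0,0,0,10,0,0,-0.02,0,0,0,10,0,0,-0.01,0,0,0,10,0,0,0,0,0,0,10,0,0,0,0,0,0,10,0,0,0,0,0,0,10,0,0,0,0,0,0,10,0,0,0,0,0,0,10]

```text
time: 12.8
position: [0.4817, -0.1363, 0.0513]
tcp_rot: [-180.0, 32.1, -14.4]
wrist_force: [-2.2, 0.5, 11.2]
gripper_width: 0.0155
gripper_force: 40.5
```

```bash
python3 -c "
from h import *
print(step(-28,7.8,32))"
```

```text
{'t': 12.8, 'flat': array([-20.4 ,   0.12,   8.97]), 'button': array([34.69,  0.19, 43.47]), 'tilt': np.float64(32.06), 'F': array([ 2.2,  0.1, 11.2]), 'rv': array([-0.02,  0.  , -0.06])}
('shift', array([ 0.246, -0.058, -0.04 ]), 'turn', array([-0.01, -0.01, -0.01]))
```

```bash
sed -i 's/^GX,GZ=7.,-6./GX,GZ=7.,-4.6/' h.py; python3 -c "
from h import *
print(step(-26,7.65,32))"
```

```text
{'t': 12.8, 'flat': array([-19.65,   0.12,   7.78]), 'button': array([35.43,  0.19, 42.29]), 'tilt': np.float64(32.06), 'F': array([ 2.2,  0.1, 11.2]), 'rv': array([-0.02,  0.  , -0.06])}
('shift', array([ 0.206, -0.047, -0.006]), 'turn', array([-0.01, -0.01, -0.01]))
```

Emit:
move_arm:
  increments: [0,0,0.024,0,0,0,10,0.03,-0.008,0,0,0,0,10,0.03,-0.008,0,0,0,0,10,0.03,-0.008,0,0,0,0,10,0.03,-0.008,0,0,0,0,10,0.03,-0.008,0,0,0,0,10,0.03,-0.008,0,0,0,0,10,0,0,0,0,0,0,10,0,0,0,0,0,0,10,0,0,0,0,0,0,10]

```text
time: 14.05
position: [0.486, -0.1374, 0.0516]
tcp_rot: [-180.0, 32.2, -14.4]
wrist_force: [-3.4, 1.4, 8.2]
gripper_width: 0.0155
gripper_force: 40.0
```

```bash
python3 -c "
from h import *
print(step(-29,7.65,32))"
```

```text
{'t': 14.05, 'flat': array([-24.14,   0.1 ,   8.03]), 'button': array([30.87,  0.17, 42.66]), 'tilt': np.float64(32.19), 'F': array([ 3.6, -0.5,  8.2]), 'rv': array([-0.03,  0.01, -0.06])}
('shift', array([ 0.156, -0.035, -0.017]), 'turn', array([-0.01, -0.04, -0.01]))
```

Emit:
move_arm:
  increments: [0,0,0.015,0,0,0,10,0.03,-0.008,0,0,0,0,10,0.03,-0.008,0,0,0,0,10,0.03,-0.008,0,0,0,0,10,0.03,-0.008,0,0,0,0,10,0.03,-0.008,0,0,0,0,10,0,0,0,0,0,0,10,0,0,0,0,0,0,10,0,0,0,0,0,0,10,0,0,0,0,0,0,10]

```text
time: 15.3
position: [0.4898, -0.1384, 0.0518]
tcp_rot: [-180.0, 32.3, -14.4]
wrist_force: [-6.8, 1.4, 7.9]
gripper_width: 0.0157
gripper_force: 39.7
```

```bash
python3 -c "
from h import *
print(step(-30,7.65,32))"
```

```text
{'t': 15.3, 'flat': array([-27.93,   0.11,   8.15]), 'button': array([27.01,  0.19, 42.88]), 'tilt': np.float64(32.3), 'F': array([7. , 0.3, 7.9]), 'rv': array([-0.03,  0.01, -0.06])}
('shift', array([ 0.065, -0.011, -0.023]), 'turn', array([-0.02, -0.06, -0.01]))
```

Emit:
move_arm:
  increments: [0,0,0.02,0,0,0,10,0.03,-0.008,0,0,0,0,10,0.03,-0.008,0,0,0,0,10,0.03,-0.008,0,0,0,0,10,0.03,-0.008,0,0,0,0,10,0.03,-0.008,0,0,0,0,10,0,0,0,0,0,0,10,0,0,0,0,0,0,10,0,0,0,0,0,0,10,0,0,0,0,0,0,10]

```text
time: 16.55
position: [0.4937, -0.1395, 0.052]
tcp_rot: [-180.0, 32.4, -14.4]
wrist_force: [-8.2, 2.3, 5.1]
gripper_width: 0.0159
gripper_force: 39.4
```

```bash
python3 -c "
from h import *
print(step(-34,7.65,32))"
```

```text
{'t': 16.55, 'flat': array([-32.05,   0.15,   8.39]), 'button': array([22.86,  0.22, 43.17]), 'tilt': np.float64(32.36), 'F': array([ 8.5, -0.2,  5.1]), 'rv': array([-0.03,  0.01, -0.05])}
('shift', array([ 0.061, -0.009, -0.032]), 'turn', array([-0.02, -0.07, -0.01]))
```

```bash
sed -i 's/.14037,.026\]/.14037,.0268]/' h.py; python3 -c "
from h import *
print(step(-34.6,8.0,28));print(step(-34.8,8.3,24))"
```

```text
{'t': 16.55, 'flat': array([-32.05,   0.15,   7.59]), 'button': array([22.86,  0.22, 42.37]), 'tilt': np.float64(32.36), 'F': array([ 8.5, -0.2,  5.1]), 'rv': array([-0.03,  0.01, -0.05])}
('shift', array([ 0.044, -0.005, -0.08 ]), 'turn', array([-0.22, -0.84, -0.01]))
{'t': 16.55, 'flat': array([-32.05,   0.15,   7.59]), 'button': array([22.86,  0.22, 42.37]), 'tilt': np.float64(32.36), 'F': array([ 8.5, -0.2,  5.1]), 'rv': array([-0.03,  0.01, -0.05])}
('shift', array([ 0.02 ,  0.001, -0.159]), 'turn', array([-0.42, -1.62, -0.01]))
```

Emit:
move_arm:
  increments: [0.02,-0.004,0,0,0,0,10,0.02,-0.003,-0.01,-0.03,-0.1,0,10,0.004,0,-0.02,-0.05,-0.19,0,10,0,0,-0.02,-0.05,-0.19,0,10,0,0.001,-0.02,-0.05,-0.19,0,10,0,0.001,-0.01,-0.04,-0.17,0,10,0,0,0,0,0,0,10,0,0,0,0,0,0,10,0,0,0,0,0,0,10,0,0,0,0,0,0,10]

```text
time: 17.8
position: [0.4946, -0.1396, 0.0496]
tcp_rot: [-180.0, 28.1, -14.4]
wrist_force: [-8.7, 2.5, 4.9]
gripper_width: 0.0156
gripper_force: 39.4
```

```bash
python3 -c "
from h import *
print(step(-34.8,8.3,24));print(step(-34.8,8.5,20))"
```

```text
{'t': 17.8, 'flat': array([-34.15,   0.04,   7.92]), 'button': array([23.21,  0.1 , 38.49]), 'tilt': np.float64(28.06), 'F': array([ 9.1, -0.3,  4.9]), 'rv': array([-0.  ,  0.  , -0.06])}
('shift', array([-0.009,  0.005, -0.077]), 'turn', array([-0.2 , -0.79, -0.01]))
{'t': 17.8, 'flat': array([-34.15,   0.04,   7.92]), 'button': array([23.21,  0.1 , 38.49]), 'tilt': np.float64(28.06), 'F': array([ 9.1, -0.3,  4.9]), 'rv': array([-0.  ,  0.  , -0.06])}
('shift', array([-0.034,  0.011, -0.161]), 'turn', array([-0.4 , -1.56, -0.01]))
```

Emit:
move_arm:
  increments: [0.02,-0.005,-0.01,0,0,0,10,0,0,-0.03,-0.08,-0.3,0,10,-0.006,0.002,-0.03,-0.08,-0.3,0,10,-0.006,0.002,-0.03,-0.08,-0.3,0,10,-0.006,0.002,-0.03,-0.08,-0.3,0,10,-0.006,0.002,-0.03,-0.08,-0.36,0,10,0,0,0,0,0,0,10,0,0,0,0,0,0,10,0,0,0,0,0,0,10,0,0,0,0,0,0,10]

```text
time: 19.05
position: [0.4943, -0.1394, 0.0446]
tcp_rot: [-180.0, 20.0, -14.4]
wrist_force: [-9.4, 1.9, 5.9]
gripper_width: 0.0158
gripper_force: 39.7
```

```bash
python3 -c "
from h import *
print(step(-35.5,8.5,20));print(step(-35.6,8.8,14))"
```

```text
{'t': 19.05, 'flat': array([-35.56,   0.  ,   8.34]), 'button': array([25.52,  0.06, 30.58]), 'tilt': np.float64(20.0), 'F': array([9.6, 0.5, 5.9]), 'rv': array([-0.  ,  0.  , -0.05])}
('shift', array([-0.002,  0.002,  0.005]), 'turn', array([-0.  , -0.  , -0.01]))
{'t': 19.05, 'flat': array([-35.56,   0.  ,   8.34]), 'button': array([25.52,  0.06, 30.58]), 'tilt': np.float64(20.0), 'F': array([9.6, 0.5, 5.9]), 'rv': array([-0.  ,  0.  , -0.05])}
('shift', array([-0.023,  0.007, -0.124]), 'turn', array([-0.3 , -1.16, -0.01]))
```

Emit:
move_arm:
  increments: [0,0,-0.02,-0.05,-0.2,0,10,-0.004,0.001,-0.02,-0.05,-0.2,0,10,-0.004,0.001,-0.02,-0.05,-0.2,0,10,-0.004,0.001,-0.02,-0.05,-0.2,0,10,-0.004,0.001,-0.02,-0.05,-0.2,0,10,-0.004,0.001,-0.02,-0.05,-0.16,0,10,0,0,0,0,0,0,10,0,0,0,0,0,0,10,0,0,0,0,0,0,10,0,0,0,0,0,0,10]

```text
time: 20.3
position: [0.4933, -0.1392, 0.0406]
tcp_rot: [180.0, 14.0, -14.4]
wrist_force: [-9.6, 2.0, 5.2]
gripper_width: 0.0155
gripper_force: 39.7
```

```bash
python3 -c "
from h import *
print(step(-35.8,8.9,8));print(step(-35.9,9,4))"
```

```text
{'t': 20.3, 'flat': array([-3.527e+01, -3.000e-02,  8.530e+00]), 'button': array([27.79,  0.03, 24.3 ]), 'tilt': np.float64(14.05), 'F': array([9.8, 0.4, 5.2]), 'rv': array([ 0.  , -0.  , -0.06])}
('shift', array([ 0.007, -0.001, -0.13 ]), 'turn', array([-0.3 , -1.17, -0.01]))
{'t': 20.3, 'flat': array([-3.527e+01, -3.000e-02,  8.530e+00]), 'button': array([27.79,  0.03, 24.3 ]), 'tilt': np.float64(14.05), 'F': array([9.8, 0.4, 5.2]), 'rv': array([ 0.  , -0.  , -0.06])}
('shift', array([ 0.011, -0.002, -0.22 ]), 'turn', array([-0.5 , -1.95, -0.01]))
```

Emit:
move_arm:
  increments: [0.015,-0.004,-0.01,0,0,0,10,0.002,0,-0.02,-0.05,-0.2,0,10,0,0,-0.02,-0.05,-0.2,0,10,0,0,-0.02,-0.05,-0.2,0,10,0,0,-0.02,-0.05,-0.2,0,10,0,0,-0.02,-0.05,-0.2,0,10,0,0,-0.02,-0.05,-0.17,0,10,0,0,0,0,0,0,10,0,0,0,0,0,0,10,0,0,0,0,0,0,10]

```text
time: 21.55
position: [0.4938, -0.1392, 0.0366]
tcp_rot: [180.0, 8.0, -14.4]
wrist_force: [-11.3, 1.9, 5.7]
gripper_width: 0.0156
gripper_force: 39.9
```

```bash
python3 -c "
from h import *
print(step(-36,9,4));print(step(-36,9,0))"
```

```text
{'t': 21.55, 'flat': array([-36.08,  -0.07,   8.74]), 'button': array([28.28, -0.  , 17.78]), 'tilt': np.float64(8.0), 'F': array([11.4,  1. ,  5.7]), 'rv': array([ 0.  , -0.  , -0.06])}
('shift', array([-0.002, -0.   , -0.085]), 'turn', array([-0.2 , -0.77, -0.01]))
{'t': 21.55, 'flat': array([-36.08,  -0.07,   8.74]), 'button': array([28.28, -0.  , 17.78]), 'tilt': np.float64(8.0), 'F': array([11.4,  1. ,  5.7]), 'rv': array([ 0.  , -0.  , -0.06])}
('shift', array([ 0.005, -0.002, -0.179]), 'turn', array([-0.4 , -1.55, -0.01]))
```

Emit:
move_arm:
  increments: [0,0,-0.02,-0.05,-0.19,0,10,0,0,-0.02,-0.05,-0.19,0,10,0,0,-0.02,-0.05,-0.19,0,10,0,0,-0.022,-0.05,-0.19,0,10,0.001,0,-0.022,-0.05,-0.19,0,10,0.001,0,-0.022,-0.05,-0.19,0,10,0.001,0,-0.022,-0.05,-0.19,0,10,0,0,0,0,0,0,10,0,0,0,0,0,0,10,0,0,0,0,0,0,10]

```text
time: 22.8
position: [0.4934, -0.1391, 0.0318]
tcp_rot: [180.0, 1.2, -14.4]
wrist_force: [-11.0, 2.2, 7.5]
gripper_width: 0.0156
gripper_force: 40.1
```

```bash
python3 -c "
from h import *
print(step(-36,9,0),env.sense()['wrist_torque'])"
```

```text
{'t': 22.8, 'flat': array([-35.52,  -0.08,   8.81]), 'button': array([ 2.947e+01, -2.000e-02,  1.013e+01]), 'tilt': np.float64(1.17), 'F': array([11.2,  0.6,  7.5]), 'rv': array([ 0.04, -0.01, -0.06])}
('shift', array([ 0.018, -0.006, -0.021]), 'turn', array([-0.05, -0.23, -0.01])) [0.31567259 1.74541223 0.00251253]
```

Emit:
move_arm:
  increments: [0.015,-0.004,-0.01,0,0,0,10,0.005,-0.001,-0.01,-0.03,-0.1,0,10,0,0,-0.01,-0.03,-0.13,0,10,0,0,-0.015,-0.02,-0.1,0,10,0,0,-0.005,0,0,0,10,0,0,0,0,0,0,10,0,0,0,0,0,0,10,0,0,0,0,0,0,10,0,0,0,0,0,0,10,0,0,0,0,0,0,10]

```text
time: 24.05
position: [0.4936, -0.1392, 0.0313]
tcp_rot: [180.0, -0.5, -14.4]
wrist_force: [-16.6, 4.1, 23.7]
gripper_width: 0.0154
gripper_force: 42.5
```

```bash
python3 -c "
from h import *
print(step(-34,9,0),env.sense()['wrist_torque'])"
```

```text
{'t': 24.05, 'flat': array([-35.62,  -0.08,   9.41]), 'button': array([ 2.938e+01, -2.000e-02,  8.850e+00]), 'tilt': np.float64(-0.49), 'F': array([17.1,  0.2, 23.7]), 'rv': array([ 0.02, -0.01, -0.06])}
('shift', array([-0.054,  0.013, -0.002]), 'turn', array([ 0.03,  0.09, -0.01])) [0.63279085 2.931681   0.05402527]
```

Emit:
move_arm:
  increments: [0,0,0.02,0,0,0,10,0,0,0.01,0,0,0,10,-0.02,0.005,0,0,0,0,10,-0.02,0.005,0,0,0,0,10,-0.02,0.005,0,0,0,0,10,-0.02,0.005,0,0,0,0,10,0,0,0,0,0,0,10,0,0,0,0,0,0,10,0,0,0,0,0,0,10,0,0,0,0,0,0,10]

```text
time: 25.3
position: [0.4934, -0.1392, 0.0315]
tcp_rot: [180.0, -0.7, -14.4]
wrist_force: [-6.2, 0.9, 2.9]
gripper_width: 0.0158
gripper_force: 39.7
```

```bash
python3 -c "
from h import *
print(step(-33,9,0),env.sense()['wrist_torque'])"
```

```text
{'t': 25.3, 'flat': array([-35.38,  -0.06,   9.81]), 'button': array([29.62,  0.  ,  8.98]), 'tilt': np.float64(-0.73), 'F': array([6.2, 0.7, 2.9]), 'rv': array([ 0.02, -0.01, -0.05])}
('shift', array([-0.079,  0.02 , -0.01 ]), 'turn', array([ 0.04,  0.14, -0.01])) [0.22074537 1.09961876 0.02611923]
```

Emit:
move_arm:
  increments: [0,0,0,0,0,0,19,0,0,0,0,0,0,24,0,0,0,0,0,0,30,0,0,0,0,0,0,34,0,0,0,0,0,0,34,0,0,0.3,0,0,0,34,0,0,0.6,0,0,0,34,0,0,0.8,0,0,0,34,0,0,0.7,0,0,0,34,0,0,0.3,0,0,0,34]

```text
time: 26.55
position: [0.4963, -0.1399, 0.1147]
tcp_rot: [180.0, -1.1, -14.4]
wrist_force: [0.1, 0.7, -0.7]
gripper_width: 0.034
gripper_force: 0.0
```

```bash
python3 - <<'E'
from h import *
import pickle
s=env.sense();p=env.camera_params("wrist");im=env.snapshot("wrist")[:,:,::-1];print(s["time"],s["position"],s["tcp_rot"])
pickle.dump((s,p),open("w5.pkl","wb"));cv2.imwrite("pics/w5.png",im)
P=[O+1e-3*(x*xh+z*zh) for x,z in [(-46,26),(36,15)]];q=proj(p,P);print(q)
y0=int(q[:,1].min())-25;y1=int(q[:,1].max())+30;x0=int(q[:,0].mean())-80
y0=max(y0,0);y1=min(y1,480);k=600/(y1-y0);print(x0,y0,k)
o=cv2.resize(im[y0:y1,x0:x0+160],None,fx=k,fy=k,interpolation=cv2.INTER_CUBIC);cv2.imwrite("pics/c5.png",cv2.convertScaleAbs(o,alpha=1.5,beta=20))
E
```

```text
26.55 [ 0.49634123 -0.13992937  0.11472734] [179.97186091  -1.11255189 -14.39572441]
[[318.60381985 185.98590043]
 [318.68780264 309.72788321]]
238 160 3.35195530726257
```

View pics/c5.png

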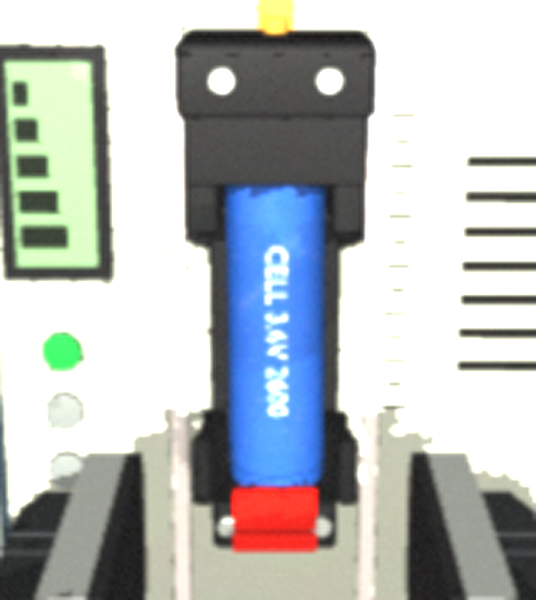

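```bash
python3 - <<'E'
from h import *
import pickle
s,p=pickle.load(open("w2.pkl","rb"))
B=lambda q:np.array(q)/4.2553+[256,148]-.4
a=ray(p,B([(168,122),(160,210),(153,392),(156,472)]),.020)
print("w2 from flat:",np.linalg.norm(a-a[0],axis=1)*1e3)
s,p=pickle.load(open("w5.pkl","rb"));H=np.array([xh,yh,zh])
C=lambda q:np.array(q)/3.352+[238,160]-.35
for q,z in [((275,245),18),((278,418),18),((275,487),22),((275,487),18),((275,186),26),((275,97),26)]:
    print(q,z,(H@(ray(p,C(q),O[2]+z/1e3)[0]-O)*1e3).round(1))
for q in [(228,300),(323,300),(205,500),(345,500)]: print((H@(ray(p,C(q),O[2]+.009)[0]-O)*1e3).round(1))
E
```

```text
w2 from flat: [ 0.         15.39169657 48.77293578 64.15766929]
(275, 245) 18 [-16.8   0.6  18. ]
(278, 418) 18 [16.9  1.2 18. ]
(275, 487) 22 [29.2  0.6 22. ]
(275, 487) 18 [31.1  0.7 18. ]
(275, 186) 26 [-29.3   0.6  26. ]
(275, 97) 26 [-44.5   0.6  26. ]
[-3.7 -8.3  9. ]
[-3.7  9.8  9. ]
[ 38.3 -13.4   9. ]
[38.3 14.7  9. ]
```

The held cell's label is centred on the middle of the holder, which puts the button end under the red catch at about x 31.8 to 32.5 mm. The catch edge is at (275,487) and the cell passes beneath it. I'm handing in.

```bash
python3 -c "
from cell import env
print(env.hand_in())"
```

```text
the job is handed in; nothing more can be done
None
```

The blue cell is loaded in the tester, lying level between spring and contact with its button end under the red catch by the last wrist picture; the arm has let go and the job is handed in at about 26.6 s, verdict not shown.

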